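# Find the loose manifold bolt and hold its cover open

### The arm

A 6-joint arm with a two-finger parallel gripper is mounted at the origin on a cart in front of the work surface, level with it; the furniture and walls round the work are solid. World frame = base frame: x ahead of the robot, y to its left, z up, the work surface at z = 0. Lengths are in m, angles in degrees, forces in N, time in s.
With the tool pointing down it reaches from about 0.25 to 0.725 m from the base axis. Payload 9.7 kg.
Tool frame: the origin (TCP) lies on the centre line of the jaws, within the pads' length; the fingertips stand bot.nose_length ahead of it and the grasp point (between the pads) lies 11 mm behind it (bot.nose_length is the distance from the TCP to the fingertips, in m); z points along the fingers, y is the line along which they close (so a half turn about z gives the same grasp; the last joint's range is limited). The gripper opens to 85 mm and grips with 20 to 120 N. Pads are 22 mm wide; open, the fingers measure 114 mm over their backs; the gripper's body (76 mm by 85 mm) begins 54 mm behind the grasp point. The pads swing forward as they close: fully open they stand 13 mm farther back than shut.
Start: joints at [68.526, 4.979, 10.078, 95.1, 0, 90], TCP at [0.201, 0.512, 0.239] pointing down, gripper open.
Joint ranges: [-179.16, 179.16], [-48.56, 103.87], [-65.8, 70.77], [-126.05, 130.52], [-82.76, 87.17], [-180, 180]. Speed limits (degrees/s): [127.2, 127.2, 147.25, 180, 180, 180].

### API

Orientations are given as [roll, pitch, yaw] about the fixed x, y, z axes, in that order (R = Rz(yaw) Ry(pitch) Rx(roll)).
In Python, from workcell import bot gives the robot as it stands. The module is installed in compiled form; this text tells all that it offers.
- The arm moves only by the shell command python3 -m inch 'ROWS' [OPENING] [FORCE]. ROWS is JSON, a list of rows, each a list of 4 numbers: the shift along the world's x, y, z in cm, then the turn about the world's z in degrees. A call has exactly 8 rows; each row is the pose to reach, as a shift and turn from the pose commanded when the call began; what a row does not reach only later rows make up. A row lasts 1/8 s, in which the tool goes at most 62.5 mm and 10.7 degrees, less where a joint would pass 70% of its speed; a pose out of reach is approached as far as the arm can. A call with a gripper value outside its range is refused whole. OPENING is the finger opening in cm, from 0 to 8.54, set as the call begins (- or left out, the last holds). The fingers move at their own pace and stop on an object; FORCE is the grip in N (left out, the last holds). Time passes only in rows, so rows that repeat a pose let the fingers close, or fill a call up. It gives the time, the measured TCP pose, the force, the opening and the grip force at its end, in the units of the state.
- bot.get_obs(): the state, without advancing time (a new reading comes with each control period).
- bot.camera(name): name is "side" or "top" or "wrist"; returns a dict with "img" (420x560x3 uint8, red, green, blue), "fovy" (degrees; the focal length in pixels is half the picture's height over the tangent of half this angle, whatever the lens; pixels are square), "cx", "cy" (the principal point, pixels), "dist" ([k1, k2, p1, p2, k3] as OpenCV has them; the pictures are not rectified), "R" (3x3) and "t" (3): a world point X has camera coordinates R X + t; the wrist camera has in their place "mount" (4x4, takes a point from camera to tool coordinates, whose origin is the TCP and whose axes are the flange's). Camera axes: x right, y down, z forward; pixel columns grow to the right and rows downward; lengths in m; the calibration is good to about 2 mm. A picture is of the moment at which its call begins: read the wrist's pose just before it. There is no depth.
- bot.job_done(): hands the job in; it is judged then, once.
Trained networks look in a picture, given as the dict that the camera call returned (one of the last four; its "shot" number tells which), for a name from the list of things; names that differ only in an ending like _2 or _b are one class to them, and where a whole thing is asked for, a point or a joint stands for the part that bears it (a point fixed in the world has none). Each returns a list of dicts, best first, with "score" (0 to 1); they miss things now and then, are a little off and sometimes report something else, mostly with a low value. They report only what shows in the picture. A call takes as long as a camera call.
- bot.find_in(thing, picture): "point" ([column, row] in pixels, amid what is visible of it).
- bot.landmark_of(thing, picture): "point" ([column, row] in pixels: a listed point, or the origin of a listed thing).
The state is a dict: "time": time; "q": joint angles; "qd": joint speeds; "joint_efforts": joint torques, N m; "ee_pos": TCP position; "tcp_rot": TCP orientation; "wrist_force": force on the tool from outside, world axes, zero at the start; "torque": the same for the moment, N m; "opening": finger opening in m; "grasp_force": force on a finger pad.
Only numpy, scipy, OpenCV 4.12 (cv2) and the standard library are available. Lean on these libraries where they do the work, as an engineer would, in place of code of your own. Each camera call takes 0.05 s, during which the arm holds its last target. There are 200 camera calls.

### The job

One of the three bolts of the hose manifold is loose: tap down on the bolt heads to find the one that gives way, then take the lifting tab of that bolt's hinged cover and lift the cover to at least 60 degrees open. Open no other cover, leave the things lying round the manifold where they are, and finish while still holding the cover open with the gripper, as it springs shut when let go.

Things in the scene. Friction and masses are not known exactly. Their poses are not given: they have to be found in the camera images.
- manifold: flat aluminium hose manifold fixed to the worktop, 110 x 340 x 30 mm, a brass hose stub at each end. Origin: centre of its underside, on the worktop; x runs across it, away from the robot, y along its length to the left, z up. Three identical stations 105 mm apart along y, at y = +105 mm (left), 0 (middle) and -105 mm (right), each with a hex bolt and a hinged cover. Which bolt is loose differs every time and cannot be seen.
- bolt_left_top (a point): centre of the top of the hex bolt head at the manifold's +y end (105 mm from the middle): 24 mm across, standing up through a 30 mm hole in the closed cover, its top 10.5 mm above the cover's upper face (46 mm above the worktop)
- bolt_left (a joint): how far the bolt at the manifold's +y end (105 mm from the middle) has sunk, m, 0 at the start. Pushed down on its head, a sound bolt stops dead within 1.5 mm; the loose one slides down 6.5 mm against about 4 N of friction and stays down
- cover_left_tab (a point): grip point of the upright lifting tab of the cover at the manifold's +y end (105 mm from the middle). Tab 16 mm (manifold x) x 12 mm thick (manifold y) x 32 mm high, on the cover's far end, 35 mm beyond the bolt; the point is on its centre line, 22 mm above the cover's upper face and 10 mm below the tab's top. Cover closed: 57.5 mm above the worktop. Axes: those of the cover, z along the tab, y along the hinge
- cover_left_hinge (a point): middle of the hinge of the cover at the manifold's +y end (105 mm from the middle), on the manifold's near edge, 33.5 mm above the worktop; the hinge runs along the manifold's y. With the cover closed the tab point lies 78 mm beyond (+x) and 24 mm above it
- cover_left (a joint): opening angle of the cover at the manifold's +y end (105 mm from the middle) (dark steel plate 84 x 46 x 5 mm), rad: 0 closed, 1.7 at most. The far end with the tab swings up and back towards the robot. A light spring (under 1 N at the tab) shuts it as soon as it is let go, from any angle
- bolt_middle_top (a point): centre of the top of the hex bolt head in the middle: 24 mm across, standing up through a 30 mm hole in the closed cover, its top 10.5 mm above the cover's upper face (46 mm above the worktop)
- bolt_middle (a joint): how far the bolt in the middle has sunk, m, 0 at the start. Pushed down on its head, a sound bolt stops dead within 1.5 mm; the loose one slides down 6.5 mm against about 4 N of friction and stays down
- cover_middle_tab (a point): grip point of the upright lifting tab of the cover in the middle. Tab 16 mm (manifold x) x 12 mm thick (manifold y) x 32 mm high, on the cover's far end, 35 mm beyond the bolt; the point is on its centre line, 22 mm above the cover's upper face and 10 mm below the tab's top. Cover closed: 57.5 mm above the worktop. Axes: those of the cover, z along the tab, y along the hinge
- cover_middle_hinge (a point): middle of the hinge of the cover in the middle, on the manifold's near edge, 33.5 mm above the worktop; the hinge runs along the manifold's y. With the cover closed the tab point lies 78 mm beyond (+x) and 24 mm above it
- cover_middle (a joint): opening angle of the cover in the middle (dark steel plate 84 x 46 x 5 mm), rad: 0 closed, 1.7 at most. The far end with the tab swings up and back towards the robot. A light spring (under 1 N at the tab) shuts it as soon as it is let go, from any angle
- bolt_right_top (a point): centre of the top of the hex bolt head at its -y end (105 mm from the middle): 24 mm across, standing up through a 30 mm hole in the closed cover, its top 10.5 mm above the cover's upper face (46 mm above the worktop)
- bolt_right (a joint): how far the bolt at its -y end (105 mm from the middle) has sunk, m, 0 at the start. Pushed down on its head, a sound bolt stops dead within 1.5 mm; the loose one slides down 6.5 mm against about 4 N of friction and stays down
- cover_right_tab (a point): grip point of the upright lifting tab of the cover at its -y end (105 mm from the middle). Tab 16 mm (manifold x) x 12 mm thick (manifold y) x 32 mm high, on the cover's far end, 35 mm beyond the bolt; the point is on its centre line, 22 mm above the cover's upper face and 10 mm below the tab's top. Cover closed: 57.5 mm above the worktop. Axes: those of the cover, z along the tab, y along the hinge
- cover_right_hinge (a point): middle of the hinge of the cover at its -y end (105 mm from the middle), on the manifold's near edge, 33.5 mm above the worktop; the hinge runs along the manifold's y. With the cover closed the tab point lies 78 mm beyond (+x) and 24 mm above it
- cover_right (a joint): opening angle of the cover at its -y end (105 mm from the middle) (dark steel plate 84 x 46 x 5 mm), rad: 0 closed, 1.7 at most. The far end with the tab swings up and back towards the robot. A light spring (under 1 N at the tab) shuts it as soon as it is let go, from any angle
- spanner: bystander: open-ended steel spanner 175 mm long, lying in front of the manifold
- filter_box: bystander: small carton 40 x 62 x 24 mm, in front of the manifold
- blue_vial: bystander: small glass vial 34 mm across, 58 mm high, behind the manifold

How it is judged:
By the outcome, as a careful person would: the job done as asked, in the order asked, and still so for the second after the job is handed in, while the arm keeps its last pose, push and grip.
It also fails if it takes over 48 s, if anything falls off the work surface, if the arm or the gripper's body presses on something with over 40 N, if the wrist force passes 120 N, or if a joint passes its speed limit or range.

## Working session

There is one attempt and no reset: what is moved stays moved. The work goes in short steps, Python scripts to look and compute and a shell command to move; the robot and the scene stay as the last step left them, time stands still between calls to the robot, and variables do not carry over. Pictures are saved under pics/ and viewed, at most 10 in all, crops included, and the job is handed in when it is done.

```bash
mkdir -p pics; cat > h.py <<'E'
import numpy as np,cv2
from workcell import bot
def K(p):
    f=p["img"].shape[0]/2/np.tan(np.radians(p["fovy"])/2)
    return np.array([[f,0,p["cx"]],[0,f,p["cy"]],[0,0,1.]])
def proj(X,p,R=None,t=None):
    R=np.array(p["R"]) if R is None else R; t=np.array(p["t"]) if t is None else t
    return cv2.projectPoints(np.array(X,float).reshape(-1,3),cv2.Rodrigues(R)[0],t,K(p),np.array(p["dist"],float))[0][:,0]
def at_z(uv,p,z):
    n=cv2.undistortPoints(np.array([[uv]],float),K(p),np.array(p["dist"],float))[0,0]
    R=np.array(p["R"]);c=-R.T@np.array(p["t"]);d=R.T@np.array([n[0],n[1],1]);return c+d*(z-c[2])/d[2]
E
python3 - <<'E'
from h import *
for k in ("top","side"):
    p=bot.camera(k); cv2.imwrite(f"pics/{k}0.png",p["img"][:,:,::-1])
    for n,z in [("bolt_left_top",.046),("bolt_middle_top",.046),("bolt_right_top",.046),("cover_left_tab",.0575),("cover_middle_tab",.0575),("cover_right_tab",.0575),("manifold",0),("cover_middle_hinge",.0335),("blue_vial",.0),("spanner",0),("filter_box",0)]:
        for r in bot.landmark_of(n,p)[:3]: print(k,n,round(r["score"],2),np.round(r["point"],1),np.round(at_z(r["point"],p,z),4))
o=bot.get_obs();print(o["ee_pos"],o["tcp_rot"],o["time"],bot.nose_length,o["wrist_force"])
E
```

```text
top bolt_left_top 0.56 [247.1 201.4] [0.5879 0.1191 0.046 ]
top bolt_middle_top 0.54 [292.8 208. ] [0.5704 0.0198 0.046 ]
top bolt_right_top 0.49 [339.7 211.9] [ 0.5589 -0.0815  0.046 ]
top cover_left_tab 0.74 [243.6 182.7] [0.6274 0.1247 0.0575]
top cover_middle_tab 0.6 [292.1 192.5] [0.6028 0.0203 0.0575]
top cover_right_tab 0.94 [339.8 197. ] [ 0.5899 -0.0818  0.0575]
top manifold 0.68 [292.2 207.3] [0.5775 0.0211 0.    ]
top cover_middle_hinge 0.9 [289.  227.1] [0.53   0.0293 0.0335]
top blue_vial 0.57 [317.7 173.1] [ 0.6552 -0.04    0.    ]
top spanner 0.56 [318.6 255. ] [ 0.4676 -0.0352  0.    ]
top filter_box 0.96 [221.5 248.9] [0.4873 0.1841 0.    ]
top filter_box 0.21 [291.1 207.2] [0.5778 0.0236 0.    ]
side bolt_left_top 0.67 [319.7 273.9] [ 0.6548 -0.0834  0.046 ]
side bolt_left_top 0.49 [289.5 202.1] [0.5992 0.1202 0.046 ]
side bolt_middle_top 0.59 [281.2 233.1] [0.5828 0.0221 0.046 ]
side bolt_middle_top 0.33 [264.  272.5] [ 0.5531 -0.0834  0.046 ]
side bolt_right_top 0.68 [264.4 269.3] [ 0.5535 -0.0756  0.046 ]
side cover_left_tab 0.89 [303.1 197.5] [0.6281 0.123  0.05
[... 184 characters left out ...]
-0.0885  0.0575]
side manifold 0.81 [280.  248.8] [0.5812 0.0234 0.    ]
side manifold 0.69 [258.9 236.4] [0.5356 0.0587 0.    ]
side cover_middle_hinge 0.66 [257.6 234.8] [0.535  0.0285 0.0335]
side cover_middle_hinge 0.59 [265.7 269.7] [ 0.5554 -0.0653  0.0335]
side cover_middle_hinge 0.38 [283.1 270. ] [ 0.588  -0.0649  0.0335]
side blue_vial 0.8 [321.7 273.4] [ 0.6642 -0.0413  0.    ]
side spanner 0.83 [218.5 267.8] [ 0.4606 -0.0337  0.    ]
side filter_box 0.84 [242.1 200.4] [0.49   0.1779 0.    ]
side filter_box 0.4 [216.6 270.7] [ 0.4578 -0.0414  0.    ]
[0.20134995 0.51180981 0.23926571] [-1.79996962e+02  2.97000306e-04  1.58526802e+02] 1.2 0.008 [ 0.39355211  0.04156699 -0.22671317]
```

```bash
cat > fit.py <<'E'
from h import *
from scipy.optimize import least_squares
L={"manifold":(0,0,0)}
for n,y in (("left",.105),("middle",0),("right",-.105)):
    L[f"bolt_{n}_top"]=(0,y,.046);L[f"cover_{n}_tab"]=(.035,y,.0575);L[f"cover_{n}_hinge"]=(-.043,y,.0335)
def W(v,X): c,s=np.cos(v[2]),np.sin(v[2]); return np.array([[c,-s,0],[s,c,0],[0,0,1]])@X+[v[0],v[1],0]
E
python3 - <<'E'
from fit import *
P={k:bot.camera(k) for k in ("top","side")}
ob=[]
for k,p in P.items():
    for n in L:
        for r in bot.landmark_of(n,p)[:3]: ob.append((k,n,np.array(r["point"])))
v=np.array([.575,.021,-.16])
for it in range(4):   # gate against the current fit
    o=[a for a in ob if np.linalg.norm(proj(W(v,np.array(L[a[1]])),P[a[0]])[0]-a[2])<(15,8,6,6)[it]]
    f=lambda v:np.concatenate([proj(W(v,np.array(L[n])),P[k])[0]-u for k,n,u in o])
    v=least_squares(f,v,loss="soft_l1").x
print(len(o),v[:2],np.degrees(v[2]),"rms",np.sqrt(np.mean(f(v)**2)))
for a in o: print(a[0],a[1],np.round(proj(W(v,np.array(L[a[1]])),P[a[0]])[0]-a[2],1))
for n in L: print(n,np.round(W(v,np.array(L[n])),4))
ims=[]
for k,p in P.items():
    im=p["img"][:,:,::-1].copy()
    for n in L: cv2.circle(im,tuple(int(x) for x in np.round(proj(W(v,np.array(L[n])),p)[0])),1,(0,0,255),-1)
    ims.append(cv2.resize(im[140:310,170:370],None,fx=3,fy=3)[:, :400*2])
    cv2.imwrite(f"pics/{k}1.png",ims[-1])
E
```

```text
19 [0.5741557  0.02338893] -9.627919151161528 rms 1.4583164439071286
top manifold [ 0.5 -0.3]
top bolt_left_top [-0.9 -1.9]
top cover_left_tab [ 0.  -2.7]
top cover_left_hinge [ 0.2 -3.5]
top bolt_middle_top [0.3 0.3]
top cover_middle_tab [ 0.2 -1.2]
top cover_middle_hinge [ 1.3 -1.4]
top bolt_right_top [-2.4 -0. ]
top cover_right_hinge [-0.4 -0.7]
side manifold [-0.2 -0.6]
side bolt_left_top [-0.5 -1.2]
side cover_left_tab [-1.5  1.3]
side cover_left_hinge [-1.6  1.6]
side bolt_middle_top [-1.8 -0.5]
side cover_middle_tab [-1.9  1. ]
side cover_middle_hinge [-3.4  0.5]
side bolt_right_top [ 0.8 -1.8]
side cover_right_tab [0.8 0.4]
side cover_right_hinge [-2.8 -0.6]
manifold [0.5742 0.0234 0.    ]
bolt_left_top [0.5917 0.1269 0.046 ]
cover_left_tab [0.6262 0.1211 0.0575]
cover_left_hinge [0.5493 0.1341 0.0335]
bolt_middle_top [0.5742 0.0234 0.046 ]
cover_middle_tab [0.6087 0.0175 0.0575]
cover_middle_hinge [0.5318 0.0306 0.0335]
bolt_right_top [ 0.5566 -0.0801  0.046 ]
cover_right_tab [ 0.5911 -0.086   0.0575]
cover_right_hinge [ 0.5142 -0.0729  0.0335]
```

View pics/top1.png

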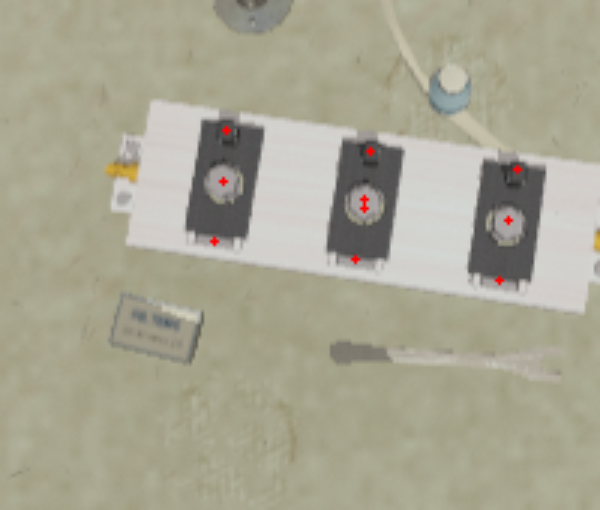

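View pics/side1.png

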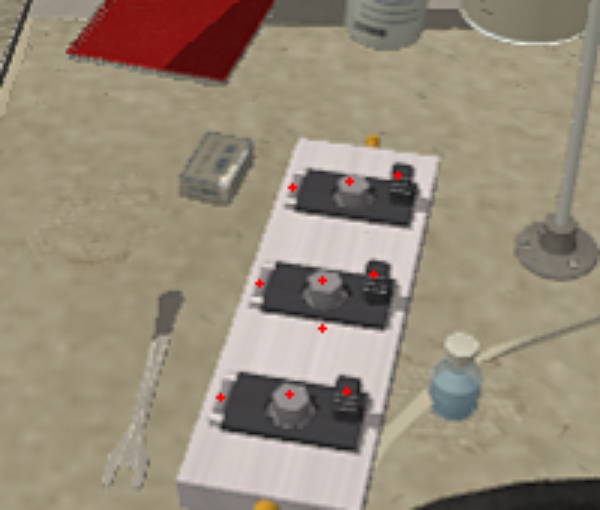

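The crops show the manifold with three dark covers and the fit's points sitting on the bolts and tabs. In the top crop the bolts are at (223,183), (364,204) and (508,222). A pole with a disc foot stands behind the left station, at (252,5) in that crop, so I'll check the full view for obstacles.

View pics/top0.png

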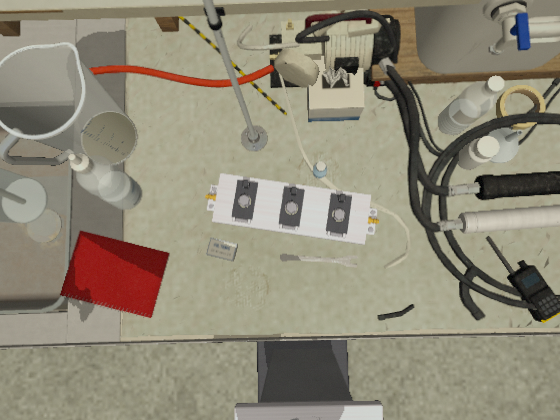

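View pics/side0.png

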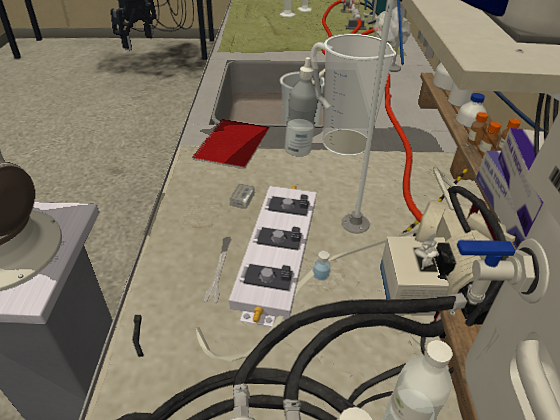

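Only the pole (254,138), well behind the manifold, is tall near the work, and the approach from the front left is clear. I'll close the gripper and move above the left bolt.

```bash
python3 -m inch '[[3,-3,0,1],[8,-8,0,3],[13,-13,0,5],[18,-18,0,7],[23,-23,0,9],[28,-28,-2,11],[33,-33,-4,12.3],[37,-36.5,-6,12.3]]' 0 30; python3 -m inch '[[1,-1,-2,0],[2.1,-2,-4,0],[2.1,-2,-6,0],[2.1,-2,-8,0],[2.1,-2,-9,0],[2.1,-2,-9,0],[2.1,-2,-9,0],[2.1,-2,-9,0]]'
cat >> fit.py <<'E'
from scipy.spatial.transform import Rotation as Ro
def wrist():
    o=bot.get_obs();p=bot.camera("wrist")
    T=np.eye(4);T[:3,:3]=Ro.from_euler("xyz",o["tcp_rot"],degrees=True).as_matrix();T[:3,3]=o["ee_pos"]
    C=np.linalg.inv(T@np.array(p["mount"]));p["R"]=C[:3,:3];p["t"]=C[:3,3];return p
E
python3 - <<'E'
from fit import *
p=wrist()
for n in L:
    for r in bot.landmark_of(n,p)[:3]: print(n,round(r["score"],2),np.round(r["point"]),np.round(at_z(r["point"],p,L[n][2]),4))
cv2.imwrite("pics/w0.png",p["img"][:,:,::-1])
E
```

```text
time: 3.3
ee_pos: [0.5394, 0.1763, 0.1937]
tcp_rot: [180.0, 0.1, 170.8]
wrist_force: [0.6, 1.1, 0.1]
opening: -0.0001
grasp_force: 0.0
time: 4.3
ee_pos: [0.5593, 0.1583, 0.1045]
tcp_rot: [180.0, 0.1, 170.8]
wrist_force: [0.6, -0.2, 0.2]
opening: 0.0003
grasp_force: 0.0
manifold 0.96 [126. 246.] [0.5674 0.0256 0.    ]
manifold 0.75 [ 95. 333.] [ 0.6496 -0.0335  0.    ]
bolt_left_top 0.7 [241. 284.] [0.5908 0.125  0.046 ]
cover_left_hinge 0.56 [245. 224.] [0.5517 0.135  0.0335]
cover_left_hinge 0.2 [  9. 130.] [ 0.4623 -0.0046  0.0335]
bolt_middle_top 0.71 [ 96. 282.] [0.5729 0.0227 0.046 ]
cover_middle_tab 0.98 [ 95. 334.] [0.6085 0.0156 0.0575]
cover_middle_hinge 0.62 [ 97. 216.] [0.529  0.0326 0.0335]
```

View pics/w0.png

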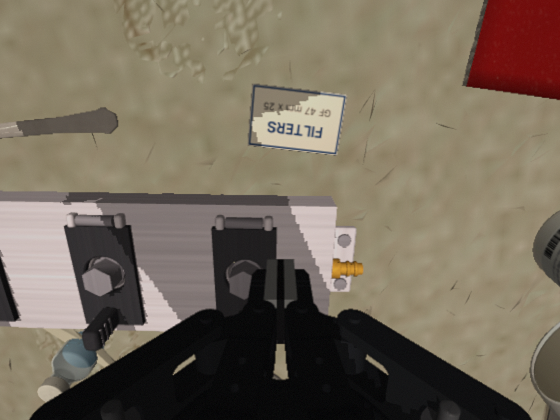

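The wrist picture shows the left bolt at (241,284) and the middle one at (96,282), agreeing with the fit to 2 mm. Now I'll go over the left bolt.

```bash
python3 -m inch '[[1.6,-1.6,0,0],[3.2,-3.2,0,0],[3.2,-3.2,-1,0],[3.2,-3.2,-2,0],[3.2,-3.2,-3,0],[3.2,-3.2,-4,0],[3.2,-3.2,-4.4,0],[3.2,-3.2,-4.4,0]]'
```

```text
time: 5.85
ee_pos: [0.5907, 0.1262, 0.0594]
tcp_rot: [-180.0, -0.0, 170.8]
wrist_force: [0.4, 1.1, 0.5]
opening: -0.0002
grasp_force: 0.0
```

```bash
python3 -m inch '[[0,0,-0.1,0],[0,0,-0.2,0],[0,0,-0.3,0],[0,0,-0.4,0],[0,0,-0.5,0],[0,0,-0.6,0],[0,0,-0.7,0],[0,0,-0.8,0]]'
```

```text
time: 6.85
ee_pos: [0.591, 0.126, 0.0518]
tcp_rot: [180.0, 0.0, 170.8]
wrist_force: [-1.2, -0.6, 3.4]
opening: -0.0
grasp_force: 1.9
```

```bash
python3 -m inch '[[0,0,-0.05,0],[0,0,-0.1,0],[0,0,-0.15,0],[0,0,-0.2,0],[0,0,-0.2,0],[0,0,-0.2,0],[0,0,-0.2,0],[0,0,-0.2,0]]'
```

```text
time: 7.85
ee_pos: [0.591, 0.126, 0.0495]
tcp_rot: [-180.0, -0.0, 170.8]
wrist_force: [-0.4, 0.3, 1.4]
opening: -0.0001
grasp_force: 1.0
```

```bash
python3 -m inch '[[0,0,-0.05,0],[0,0,-0.1,0],[0,0,-0.15,0],[0,0,-0.2,0],[0,0,-0.25,0],[0,0,-0.25,0],[0,0,-0.25,0],[0,0,-0.25,0]]'
```

```text
time: 8.85
ee_pos: [0.591, 0.126, 0.0476]
tcp_rot: [180.0, 0.0, 170.8]
wrist_force: [-3.2, -0.5, 6.6]
opening: -0.0001
grasp_force: 3.4
```

The left bolt gave about 4–6 mm at low force and seems to be bottoming now. I'll tap the middle bolt to compare.

```bash
python3 -m inch '[[0,0,-0.1,0],[0,0,2,0],[0,0,4.2,0],[-0.9,-5,4.2,0],[-1.75,-10.3,4.2,0],[-1.75,-10.3,3,0],[-1.75,-10.3,1.2,0],[-1.75,-10.3,1.2,0]]'
```

```text
time: 9.85
ee_pos: [0.5723, 0.0239, 0.0566]
tcp_rot: [-180.0, -0.2, 170.9]
wrist_force: [0.3, 0.4, 0.2]
opening: -0.0001
grasp_force: 0.0
```

```bash
python3 -m inch '[[0,0,-0.1,0],[0,0,-0.2,0],[0,0,-0.3,0],[0,0,-0.4,0],[0,0,-0.5,0],[0,0,-0.6,0],[0,0,-0.7,0],[0,0,-0.7,0]]'
```

```text
time: 10.85
ee_pos: [0.5735, 0.0231, 0.0534]
tcp_rot: [180.0, 0.1, 170.8]
wrist_force: [-3.9, 0.4, 10.5]
opening: 0.0001
grasp_force: 5.2
```

The middle bolt stops dead at its nominal height, 10 N at 0.0534, so the left one is loose. I'll rise, open the gripper and measure the left tab.

```bash
python3 -m inch '[[0,0,2,0],[0,0,4,0],[-1,1,6,0],[-2,3,9,0],[-3,5,9,0],[-3,5,9,0],[-3,5,9,0],[-3,5,9,0]]' 4 30
python3 - <<'E'
from fit import *
p=wrist()
P=[p,bot.camera("top"),bot.camera("side")]
for p in P:
  for n in ("cover_left_tab","bolt_left_top","cover_left_hinge","bolt_middle_top"):
    z=L[n][2]-(.0065 if n=="bolt_left_top" else 0)
    for r in bot.landmark_of(n,p)[:2]: print(n,round(r["score"],2),np.round(r["point"]),np.round(at_z(r["point"],p,z),4))
cv2.imwrite("pics/w1.png",P[0]["img"][:,:,::-1])
E
```

```text
time: 11.85
ee_pos: [0.5434, 0.0726, 0.1418]
tcp_rot: [-180.0, -0.0, 170.8]
wrist_force: [0.9, -0.1, -0.1]
opening: 0.0401
grasp_force: 0.0
cover_left_tab 0.93 [354. 308.] [0.6283 0.1205 0.0575]
bolt_left_top 0.75 [351. 259.] [0.5919 0.125  0.0395]
cover_left_hinge 0.87 [356. 210.] [0.5519 0.1346 0.0335]
bolt_middle_top 0.92 [227. 258.] [0.5719 0.0241 0.046 ]
bolt_middle_top 0.29 [142. 129.] [ 0.4609 -0.0144  0.046 ]
cover_left_hinge 0.67 [343. 214.] [ 0.5559 -0.0895  0.0335]
cover_left_tab 0.75 [302. 200.] [0.6265 0.1158 0.0575]
bolt_left_top 0.61 [287. 201.] [0.5948 0.131  0.0395]
bolt_left_top 0.33 [278. 230.] [0.5752 0.0364 0.0395]
cover_left_hinge 0.7 [270. 201.] [0.5557 0.1368 0.0335]
bolt_middle_top 0.51 [279. 232.] [0.5777 0.0257 0.046 ]
```

View pics/w1.png

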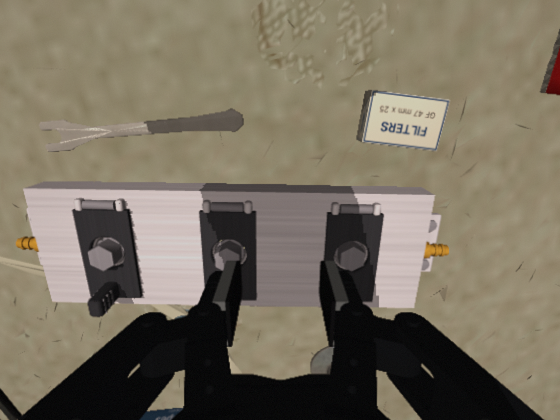

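The wrist picture puts the left tab near (354,308), behind the right finger, giving (0.627,0.120). That agrees with the fit and with the side view. I'll go over it and down.

```bash
python3 -m inch '[[2,1.2,0,0],[4.2,2.4,0,0],[6.3,3.6,0,0],[8.35,4.75,0,0],[8.35,4.75,-1,0],[8.35,4.75,-2.5,0],[8.35,4.75,-4,0],[8.35,4.75,-4,0]]' 4 30;python3 -m inch '[[0,0,-1,0],[0,0,-2,0],[0,0,-3,0],[0,0,-4,0],[0,0,-4.6,0],[0,0,-5.2,0],[0,0,-5.2,0],[0,0,-5.2,0]]'; python3 -m inch '[[0,0,0,0],[0,0,0,0],[0,0,0,0],[0,0,0,0],[0,0,0,0],[0,0,0,0],[0,0,0,0],[0,0,0,0]]' 0.6 30
python3 - <<'E'
from fit import *
p=wrist();s=bot.camera("side")
im=np.hstack([cv2.resize(p["img"][180:420,180:380],(500,600)),cv2.resize(s["img"][150:280,240:305],(300,600))])
cv2.imwrite("pics/g.png",im[:,:,::-1])
E
```

```text
time: 13.6
ee_pos: [0.6257, 0.1201, 0.1003]
tcp_rot: [-179.9, -0.2, 170.8]
wrist_force: [0.2, -0.3, 0.1]
opening: 0.0402
grasp_force: 0.0
time: 14.6
ee_pos: [0.6271, 0.1206, 0.0505]
tcp_rot: [180.0, 0.0, 170.8]
wrist_force: [-0.2, 0.8, 0.4]
opening: 0.0399
grasp_force: 0.0
time: 15.6
ee_pos: [0.6272, 0.1203, 0.0503]
tcp_rot: [-180.0, 0.0, 170.8]
wrist_force: [1.2, -4.3, 4.0]
opening: 0.0115
grasp_force: 34.9
```

View pics/g.png

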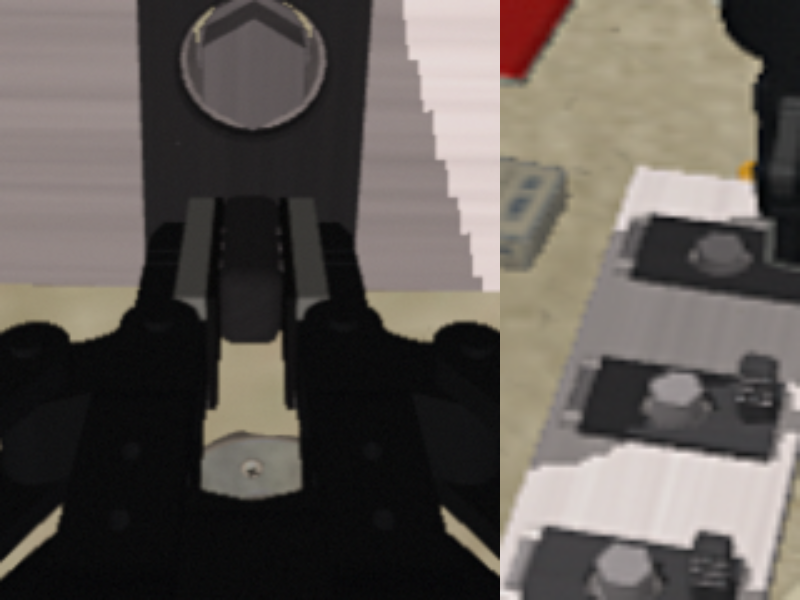

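The tab is squarely between the pads, with the opening at 11.5 mm, and the left bolt's head has sunk into its hole. Now I'll lift along the hinge arc to 40°.

```bash
python3 -m inch '[[-0.27,0.05,0.67,0],[-0.59,0.1,1.31,0],[-0.97,0.17,1.92,0],[-1.39,0.24,2.5,0],[-1.86,0.32,3.04,0],[-2.38,0.41,3.53,0],[-2.95,0.51,3.97,0],[-3.54,0.61,4.37,0]]'
```

```text
time: 16.7
ee_pos: [0.591, 0.1267, 0.0939]
tcp_rot: [-180.0, -0.0, 170.8]
wrist_force: [0.7, -3.7, -5.3]
opening: 0.0114
grasp_force: 31.8
```

```bash
python3 -m inch '[[-0.63,0.11,0.34,0],[-1.28,0.22,0.62,0],[-1.96,0.34,0.85,0],[-2.65,0.46,1.01,0],[-3.35,0.58,1.11,0],[-4.06,0.7,1.15,0],[-4.77,0.82,1.13,0],[-4.77,0.82,1.13,0]]'
python3 - <<'E'
from fit import *
p=wrist();s=bot.camera("side")
im=np.hstack([cv2.resize(p["img"],(480,360)),cv2.resize(s["img"][140:290,210:330],(300,360))])
cv2.imwrite("pics/o.png",im[:,:,::-1]); o=bot.get_obs();print(o["wrist_force"],o["grasp_force"])
E
```

```text
time: 17.7
ee_pos: [0.5439, 0.1351, 0.1061]
tcp_rot: [180.0, 0.1, 170.8]
wrist_force: [1.9, -3.9, 1.6]
opening: 0.0115
grasp_force: 30.0
[ 0.83100191 -3.7107397   4.48414121] 30.267135500907898
```

View pics/o.png

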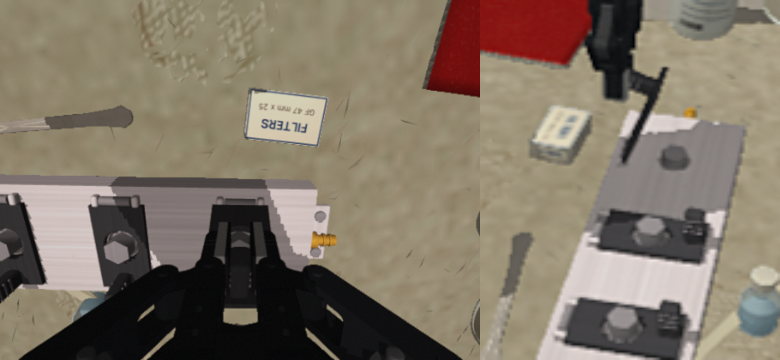

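The side view shows the left cover standing steeply with its tab in the fingers, the other two covers shut and the bystanders in place. The grasp geometry gives about 75°. I'll hold for one second as a check, then hand in.

```bash
python3 -m inch '[[0,0,0,0],[0,0,0,0],[0,0,0,0],[0,0,0,0],[0,0,0,0],[0,0,0,0],[0,0,0,0],[0,0,0,0]]'; python3 -c "
from workcell import bot
print(bot.job_done())"
```

```text
time: 18.8
ee_pos: [0.5445, 0.135, 0.1061]
tcp_rot: [180.0, 0.1, 170.8]
wrist_force: [1.4, -4.2, 6.8]
opening: 0.0113
grasp_force: 30.5
the job is handed in; nothing more can be done
None
```

The left bolt was the loose one, its cover is held open at about 75° by the gripper, the other two covers are shut, and the job was handed in at about 19 s; no verdict was shown.

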